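# Park the index plunger of the trimming jig

### The job

A slater's chisel was left lying across the trimming jig: pick it up and lay it gently down flat on the bench, clear of the jig. Then pull up the jig's sprung index plunger by its T-handle, twist it counter-clockwise (seen from above) into the halfway notch and let go of it there; turn your hand back, take a fresh grip, and pull and twist it on into the last, highest notch so that it stays retracted. Leave the bench's other things where they are.

Things in the scene. Friction and masses are not known exactly. Their poses are not given: they have to be found in the camera images.
- jig: Trimming jig bolted to the bench: aluminium base plate 120 mm (x) by 170 mm (y), 12 mm thick; two dark steel cheeks at y = +85 and -85 mm, each 110 mm along x, 18 mm thick, 88 mm high; in the middle the index plunger in a stepped steel cam ring 74 mm across, at most 40 mm high. Origin: underside centre, on the plunger's upright axis; z up. It does not move.
- t_handle (a point): Centre of the plunger's T-handle: a dark steel bar 80 mm long (this point's x), 16 mm wide (y), 16 mm high, on a thin stem on the jig's axis; 66 mm above the bench when the plunger is fully down. It rises and turns with the plunger; at plunger_turn = 0 its axes are parallel to the jig's. Grip its two long sides from above; the cam ring below reaches 40 mm above the bench.
- plunger_lift (a joint): How far the plunger is pulled up, m: 0 = fully down, 0.030 = top stop. Spring and weight pull down with 7 N at 0, 14 N at 0.026. A cross pin on the stem rides on the ring: lift over 0.012 (best 0.016) to turn from the start slot to the halfway notch, where it rests at 0.008; from there lift over 0.021 (best 0.025) to turn to the last notch, where it rests at 0.017.
- plunger_turn (a joint): Turn of the plunger, rad, counter-clockwise seen from above: about 0 = start slot (bar along the jig's x), 1.396 = middle of the halfway notch, 2.793 = middle of the last notch; each notch leaves about 0.1 rad of play either way. Hard stops at -0.12 and 2.92. Let go between the notches, it springs down onto the ring and does not count as parked.
- chisel: Slater's chisel, a pale metal bar flared at one end, 298 mm long (its y); grips as 36 mm wide (its x), 14 mm high; 0.24 to 0.44 kg. Origin on its underside; the centre of mass lies 10 mm from it to -y; z up. It starts on top of the cheeks, underside 88 mm up, over the plunger. Free bench for it: behind the jig (its +x side), 70 to 180 mm from its centre, parallel to the jig's y.
- gable_blank: Bystander: loose gable-shaped slate blank, 120 x 111 x 8 mm, flat on the bench beside the jig. Origin: underside centre.
- spring_clamp: Bystander: black spring clamp, 80 x 165 x 22 mm, lying on the bench beside the jig. Origin: underside centre.

How it is judged:
By the outcome, as a careful person would: the job done as asked, in the order asked, and still so for the second after the job is handed in, with the robot touching nothing.
It also fails if it takes over 67 s, if anything falls off the work surface, if the arm or the gripper's body presses on something with over 40 N, if the wrist force passes 120 N, or if a joint passes its speed limit or range.

### The arm

A 6-joint arm with a two-finger parallel gripper is mounted at the origin on a cart in front of the work surface, level with it; the furniture and walls round the work are solid. World frame = base frame: x ahead of the robot, y to its left, z up, the work surface at z = 0. Lengths are in mm, angles in rad, forces in N, time in s.
With the tool pointing down it reaches from about 325 to 850 mm from the base axis. Payload 4.4 kg.
Tool frame: the origin (TCP) lies midway between the tips of the shut fingers; the grasp point (between the pads) lies grip_point_offset behind it (grip_point_offset is the distance from the TCP to the grasp point, in mm); z points along the fingers, y is the line along which they close (so a half turn about z gives the same grasp; the last joint's range is limited). The gripper opens to 94 mm and grips with 3 to 60 N. Pads are 16 mm wide; open, the fingers measure 119 mm over their backs; the gripper's body (75 mm by 177 mm) begins 78 mm behind the grasp point.
Start: joints at [1.194, 0.207, 1.542, -0, 1.393, -0.15], TCP at [128.744, 560.403, 205.447] pointing down, gripper open.
Joint ranges: [-2.73, 2.73], [-0.86, 2.22], [0.23, 2.46], [-1.11, 4.25], [0.08, 2.63], [-2.82, 2.82]. Speed limits (rad/s): [2.79, 2.79, 3.14, 3.14, 3.14, 3.14].

### API

Orientations are given as a 3x3 rotation matrix whose columns are the frame's x, y, z axes.
In Python, from workcell import sense, get_image, close_job, grip_point_offset gives the robot as it stands.
- The arm moves only by the shell command python3 -m handwheel 'ROWS' [FORCE]. ROWS is JSON, a list of rows, each an object with "dp": the shift along the tool's x, y, z in mm, a list of three; "rotation": the turn, a rotation vector about the tool's x, y, z in rad, a list of three; "gripper": the gripper command: -1 is shut, 1 is fully open, values between are in proportion. In form: [{"dp": [x, y, z], "rotation": [wx, wy, wz], "gripper": gripper}, ...]. A call has 1 to 10 rows; each row is the pose to reach, as a shift and turn from the pose commanded when the call began, along the tool's axes at that moment; what a row does not reach only later rows make up. A row lasts 1/10 s, in which the tool goes at most 50 mm and 8.59 degrees, less where a joint would pass 70% of its speed; a pose out of reach is approached as far as the arm can. A call with a gripper value outside its range is refused whole. The fingers move at their own pace and stop on an object; FORCE is the grip in N (left out, the last holds). Time passes only in rows, so rows that repeat a pose let the fingers close. It gives the time, the measured TCP pose, the force, the opening and the grip force at its end, in the units of the state.
- sense(): the state, without advancing time (a new reading comes with each control period).
- get_image(name): name is "side" or "top" or "wrist"; returns a dict with "pixels" (384x512x3 uint8, red, green, blue), "fx", "fy", "cx", "cy" (pixels), "T" (4x4, takes a point from camera to world coordinates). Camera axes: x right, y up, looking along -z (the intrinsics and any distortion apply to the point x, -y, -z); pixel columns grow to the right and rows downward; lengths in mm; the calibration is good to about 2 mm. A picture is of the moment at which its call begins. There is no depth.
- close_job(): hands the job in; it is judged then, once.
The state is a dict: "t": time; "q": joint angles; "qd": joint speeds; "tau": joint torques, N m; "ee_pos": TCP position; "eef_rot": TCP orientation; "force": force on the tool from outside, world axes, zero at the start; "torque": the same for the moment, N m; "opening": finger opening in mm; "gripper_force": force on a finger pad.
Only numpy, scipy, OpenCV 4.12 (cv2) and the standard library are available. Lean on these libraries where they do the work, as an engineer would, in place of code of your own. Each camera call takes 0.05 s, during which the arm holds its last target. There are 200 camera calls.

## Working session

There is one attempt and no reset: what is moved stays moved. The work goes in short steps, Python scripts to look and compute and a shell command to move; the robot and the scene stay as the last step left them, time stands still between calls to the robot, and variables do not carry over. Pictures are saved under pics/ and viewed, at most 10 in all, crops included, and the job is handed in when it is done.

```bash
mkdir -p pics
cat > h.py <<'E'
import numpy as np, cv2
from workcell import sense, get_image, close_job, grip_point_offset
def ray(im,u,v):
    T=np.array(im["T"]); d=np.array([(u-im["cx"])/im["fx"],-(v-im["cy"])/im["fy"],-1.0])
    return T[:3,3],T[:3,:3]@d
def onplane(im,u,v,z):
    o,d=ray(im,u,v); return o+d*(z-o[2])/d[2]
def tri(im1,p1,im2,p2):
    o1,d1=ray(im1,*p1);o2,d2=ray(im2,*p2)
    s=np.linalg.lstsq(np.c_[d1,-d2],o2-o1,rcond=None)[0]
    a,b=o1+d1*s[0],o2+d2*s[1]; return (a+b)/2,np.linalg.norm(a-b)
def proj(im,P):
    T=np.array(im["T"]);c=T[:3,:3].T@(np.array(P)-T[:3,3]);return im["cx"]+im["fx"]*c[0]/-c[2],im["cy"]-im["fy"]*c[1]/-c[2]
def save(n,im): cv2.imwrite("pics/"+n,im["pixels"][:,:,::-1])
E
python3 - <<'E'
from h import *
import pickle
ims={n:get_image(n) for n in("side","top","wrist")}
pickle.dump(ims,open("ims0.pkl","wb"))
for n,i in ims.items():
    print(n,[k for k in i if k not in("pixels",)],i["fx"],i["cx"],i["cy"],np.round(i["T"],3).tolist(),i.get("dist"))
cv2.imwrite("pics/a.png",np.hstack([ims["top"]["pixels"],ims["side"]["pixels"]])[:,:,::-1][:, :] if 0 else cv2.resize(ims["top"]["pixels"],(796,597),interpolation=2)[:,:,::-1])
cv2.imwrite("pics/b.png",cv2.resize(ims["side"]["pixels"],(796,597),interpolation=2)[:,:,::-1])
s=sense();print(s["ee_pos"],s["eef_rot"],s["opening"],s["force"],grip_point_offset)
E
```

```text
side ['fx', 'fy', 'cx', 'cy', 'T'] 458.5984317825601 248.468194577318 194.20617273459848 [[0.999, 0.035, -0.012, 535.515], [-0.032, 0.625, -0.78, -795.63], [-0.02, 0.779, 0.626, 764.011], [0.0, 0.0, 0.0, 1.0]] None
top ['fx', 'fy', 'cx', 'cy', 'T'] 482.8767449657088 261.2815156585217 191.63750190992303 [[0.014, 0.99, -0.14, 347.528], [-1.0, 0.014, 0.004, 41.943], [0.006, 0.14, 0.99, 1514.627], [0.0, 0.0, 0.0, 1.0]] None
wrist ['fx', 'fy', 'cx', 'cy', 'T'] 338.41220427226835 256.26730357582807 191.91150594949625 [[0.224, -0.939, -0.259, 53.382], [0.974, 0.216, 0.061, 577.991], [-0.001, -0.266, 0.964, 383.577], [0.0, 0.0, 0.0, 1.0]] None
[128.5480768  559.83299833 204.57233685] [[-9.74618983e-01  2.23869431e-01 -5.62728394e-04]
 [ 2.23870052e-01  9.74617730e-01 -1.57486537e-03]
 [ 1.95880855e-04 -1.66087172e-03 -9.99998602e-01]] 94.00926453658374 [-0.00748235 -0.91766274  0.49659843] 18.8
```

View pics/a.png

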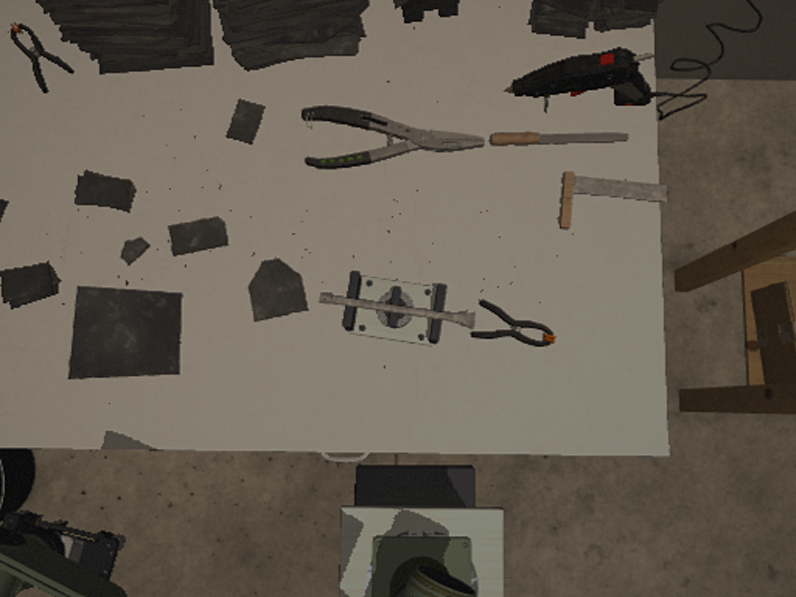

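View pics/b.png

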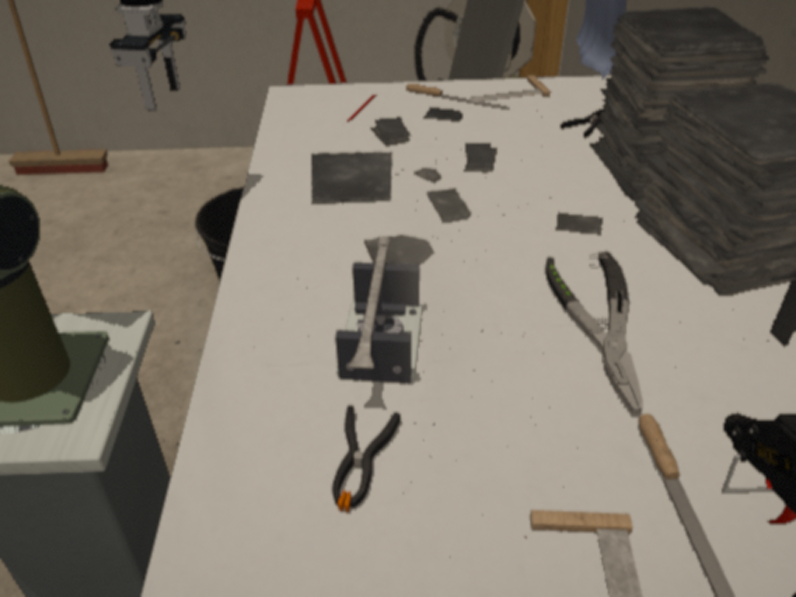

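Run:
```python
from h import *
import pickle
ims=pickle.load(open("ims0.pkl","rb"));t,s=ims["top"],ims["side"];k=512/796
def m(a,b):
    p,e=tri(t,np.array(a)*k,s,np.array(b)*k);return p.round(1),round(e,1)
print("chisel far mid",m((320,298),(383,240)),"near mid",m((475,320),(360,362)))
a=cv2.resize(t["pixels"][160:235,195:320],(800,480),interpolation=cv2.INTER_CUBIC)
cv2.imwrite("pics/c.png",a[:,:,::-1])
b=cv2.resize(s["pixels"][145:265,205:285],(400,600),interpolation=cv2.INTER_CUBIC)
cv2.imwrite("pics/d.png",b[:,:,::-1])
```

```text
chisel far mid (array([547. , 201.2,  96.5]), np.float64(2.4)) near mid (array([508.2, -94.4,  98.3]), np.float64(1.2))
```

View pics/c.png

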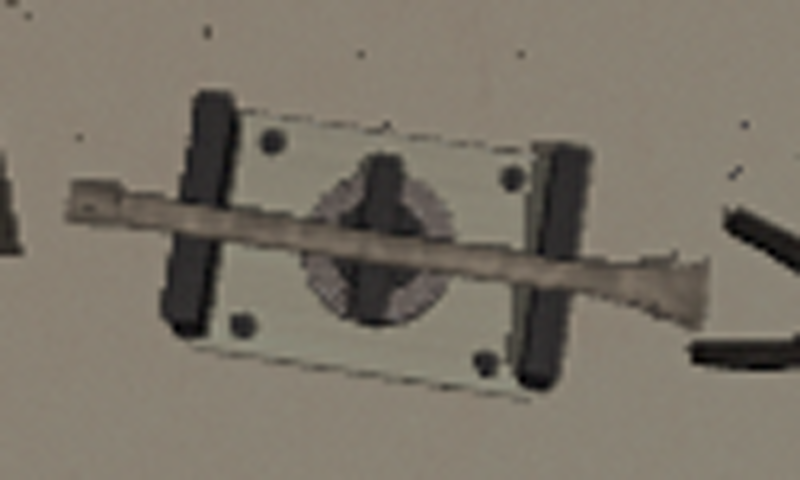

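View pics/d.png

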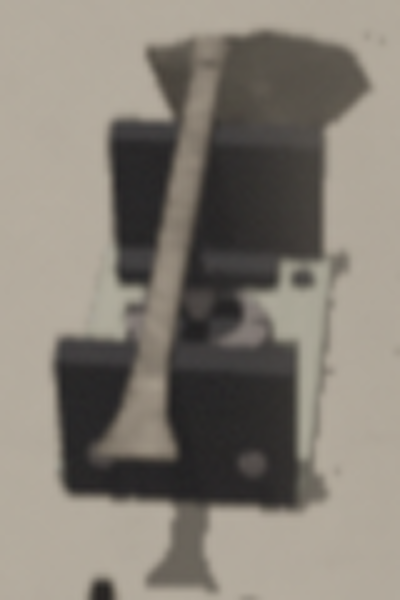

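Run:
```python
from h import *
import pickle
ims=pickle.load(open("ims0.pkl","rb"));t,s=ims["top"],ims["side"]
c=lambda x,y:(195+x/6.4,160+y/6.4)
d=lambda x,y:(205+x/5,145+y/5)
sc=[onplane(t,*c(*p),13) for p in((272,141),(512,179),(243,325),(486,362))]
print("screws",np.round(sc,1)); print("jig c",np.mean(sc,0).round(1))
ang=lambda v:np.degrees(np.arctan2(v[1],v[0])).round(2)
print("jig yaw",ang(sc[0]-sc[2]),ang(sc[1]-sc[3]),ang(sc[0]-sc[1])-90,ang(sc[2]-sc[3])-90)
# handle ends on z=74
e=[onplane(t,*c(*p),74) for p in((384,153),(367,322))];print("bar",np.round(e,1),np.mean(e,0).round(1),ang(e[0]-e[1]))
# cheek corner heights
print("cheek R(+x) corner",tri(t,c(590,147),s,d(296,345)))
print("cheek L(+x) corner",tri(t,c(194,92),s,d(325,124)))
print("chisel far",tri(t,c(68,200),s,d(212,38)),"near",tri(t,c(705,293),s,d(135,458)))
f,n=onplane(t,*c(68,200),102),onplane(t,*c(705,293),102)
print(f.round(1),n.round(1),ang(f-n),((f+n)/2).round(1))
f,n=onplane(t,*c(150,208),102),onplane(t,*c(550,271),102);print("shaft",f.round(1),n.round(1),ang(f-n))
print("clamp tips",onplane(t,*c(730,215),10).round(0),onplane(t,*c(692,350),10).round(0),"blank",onplane(t,195,164,8).round(0))
```

```text
screws [[589.5 111.7  13. ]
 [572.3  -6.6  13. ]
 [498.4 124.   13. ]
 [482.    5.2  13. ]]
jig c [535.6  58.6  13. ]
jig yaw -7.67 -7.44 -8.269999999999996 -7.8700000000000045
bar [[574.7  55.9  74. ]
 [494.5  62.6  74. ]] [534.6  59.3  74. ] -4.79
cheek R(+x) corner (array([577.84731081, -39.64361494,  99.04454246]), np.float64(5.683114940862769))
cheek L(+x) corner (array([603.54546355, 145.67666456,  84.13147465]), np.float64(5.376446384712497))
chisel far (array([548.67392371, 201.37278924, 101.58588688]), np.float64(4.7386533472669194)) near (array([509.09400034, -94.3620184 ,  87.44690196]), np.float64(0.3517088905733012))
[546.2 201.1 102. ] [507.3 -93.  102. ] 82.45 [526.8  54.  102. ]
shaft [543.1 163.2 102. ] [516.4 -21.6 102. ] 81.8
clamp tips [ 556. -114.   10.] [490. -95.  10.] blank [646. 248.   8.]
```

```bash
python3 -m handwheel '[{"dp":[-503,-424,0],"rotation":[0,0,1.48],"gripper":1},{"dp":[-503,-424,0],"rotation":[0,0,1.48],"gripper":1},{"dp":[-503,-424,0],"rotation":[0,0,1.48],"gripper":1},{"dp":[-503,-424,0],"rotation":[0,0,1.48],"gripper":1},{"dp":[-503,-424,0],"rotation":[0,0,1.48],"gripper":1},{"dp":[-503,-424,0],"rotation":[0,0,1.48],"gripper":1},{"dp":[-503,-424,0],"rotation":[0,0,1.48],"gripper":1},{"dp":[-503,-424,0],"rotation":[0,0,1.48],"gripper":1},{"dp":[-503,-424,0],"rotation":[0,0,1.48],"gripper":1},{"dp":[-503,-424,0],"rotation":[0,0,1.48],"gripper":1}]'
```

```text
t: 1.15
ee_pos: [429.9, 158.9, 205.4]
eef_rot: [[0.14, 0.99, 0.0], [0.99, -0.14, 0.0], [0.0, 0.0, -1.0]]
force: [0.7, 0.1, -0.3]
opening: 94.0
gripper_force: 0.0
```

```bash
cat >> h.py <<'E'
def go(p,yaw):
    "dp and rz from measured pose to TCP p with tool y at yaw deg"
    s=sense();R=np.array(s["eef_rot"]);y=np.radians(yaw)
    T=np.array([[-np.sin(y)*-1,np.cos(y),0],[-np.cos(y),np.sin(y),0],[0,0,-1]])
    from scipy.spatial.transform import Rotation as Ro
    print("t",round(s["t"],2),"pos",np.round(s["ee_pos"],1),"yaw",np.degrees(np.arctan2(R[1,1],R[0,1])).round(1),"dp",(R.T@(np.array(p)-s["ee_pos"])).round(1),"rot",Ro.from_matrix(R.T@T).as_rotvec().round(3),"F",np.round(s["force"],1),"open",round(s["opening"],1),"grip",round(s["gripper_force"],1),"q",np.round(s["q"],2))
E
python3 -c "
from h import *
go([524,34,130],-7.7)"
```

```text
Traceback (most recent call last):
  File "h.py", line 20, in go
    print("t",round(s["t"],2),"pos",np.round(s["ee_pos"],1),"yaw",np.degrees(np.arctan2(R[1,1],R[0,1])).round(1),"dp",(R.T@(np.array(p)-s["ee_pos"])).round(1),"rot",Ro.from_matrix(R.T@T).as_rotvec().round(3),"F",np.round(s["force"],1),"open",round(s["opening"],1),"grip",round(s["gripper_force"],1),"q",np.round(s["q"],2))
                                                                                                                                                                     ~~~~~~~~~~~~~~^^^^^^^
  File "scipy/spatial/transform/_rotation.pyx", line 1143, in scipy.spatial.transform._rotation.Rotation.from_matrix
ValueError: Non-positive determinant (left-handed or null coordinate frame) in rotation matrix 0: [[-9.99978679e-01  6.52382335e-03 -2.85138777e-04]
 [ 6.52387677e-03  9.99978702e-01 -1.86808416e-04]
 [-2.83913999e-04  1.88664643e-04  9.99999942e-01]].
```

```bash
sed -i 's/T=np.array(\[\[-np.sin(y)\*-1,np.cos(y),0\],\[-np.cos(y)/T=np.array([[-np.sin(y),np.cos(y),0],[np.cos(y)/' h.py
python3 -c "
from h import *
go([524,34,175],-7.7)"
```

```text
t 1.15 pos [429.9 158.9 205.4] yaw -8.1 dp [-110.4  110.7   30.4] rot [ 0.    -0.    -0.007] F [ 0.7  0.1 -0.3] open 94.0 grip 0.0 q [ 0.16 -0.05  1.81  0.    1.37  0.31]
```

```bash
python3 -m handwheel '[{"dp":[-110,111,30],"rotation":[0,0,-0.007],"gripper":1},{"dp":[-110,111,30],"rotation":[0,0,-0.007],"gripper":1},{"dp":[-110,111,30],"rotation":[0,0,-0.007],"gripper":1},{"dp":[-110,111,30],"rotation":[0,0,-0.007],"gripper":1},{"dp":[-110,111,30],"rotation":[0,0,-0.007],"gripper":1}]'
python3 - <<'E'
from h import *
go([524,34,76],-7.7)
w=get_image("wrist");import pickle;pickle.dump(w,open("w1.pkl","wb"))
cv2.imwrite("pics/e.png",cv2.resize(w["pixels"],(768,576),interpolation=2)[:,:,::-1])
for P in ([524,34,102],[547,201,102],[507,-93,102],[535.5,58.9,74]): print(P,np.round(np.array(proj(w,P))*1.5))
E
```

```text
t: 1.65
ee_pos: [524.3, 35.5, 174.4]
eef_rot: [[0.131, 0.991, -0.002], [0.991, -0.131, 0.0], [0.0, -0.002, -1.0]]
force: [0.1, 0.8, -0.2]
opening: 94.2
gripper_force: 0.0
t 1.65 pos [524.3  35.5 174.4] yaw -7.5 dp [-1.6  0.1 98.4] rot [-0.002 -0.     0.003] F [ 0.1  0.8 -0.2] open 94.2 grip 0.0 q [-0.1   0.13  1.7   0.    1.32  0.03]
[524, 34, 102] [384. 307.]
[547, 201, 102] [386. -66.]
[507, -93, 102] [384. 516.]
[535.5, 58.9, 74] [399. 247.]
```

View pics/e.png

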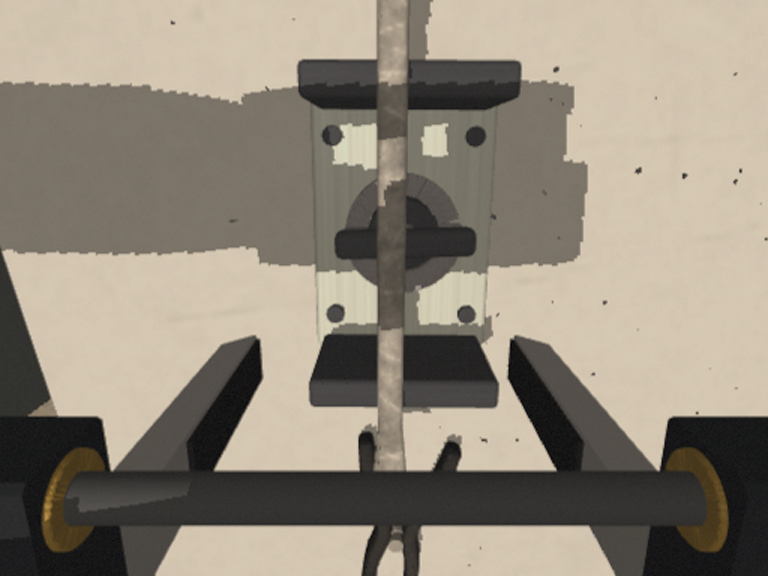

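```bash
python3 -m handwheel '[{"dp":[-1,3,40],"rotation":[0,0,0],"gripper":1},{"dp":[-1,3,75],"rotation":[0,0,0],"gripper":1},{"dp":[-1,3,98],"rotation":[0,0,0],"gripper":1},{"dp":[-1,3,98],"rotation":[0,0,0],"gripper":1},{"dp":[-1,3,98],"rotation":[0,0,0],"gripper":-1},{"dp":[-1,3,98],"rotation":[0,0,0],"gripper":-1},{"dp":[-1,3,98],"rotation":[0,0,0],"gripper":-1},{"dp":[-1,3,98],"rotation":[0,0,0],"gripper":-1},{"dp":[-1,3,98],"rotation":[0,0,0],"gripper":-1},{"dp":[-1,3,98],"rotation":[0,0,0],"gripper":-1}]' 35
python3 -c "
from h import *
go([524,34,76],-7.7)"
```

```text
t: 2.7
ee_pos: [527.5, 35.3, 77.8]
eef_rot: [[0.128, 0.992, 0.001], [0.992, -0.128, -0.0], [0.0, 0.001, -1.0]]
force: [-0.3, 0.7, -1.0]
opening: 49.2
gripper_force: 0.0
t 2.7 pos [527.5  35.3  77.8] yaw -7.3 dp [-1.8 -3.3  1.8] rot [ 0.001 -0.     0.006] F [-0.3  0.7 -1. ] open 49.2 grip 0.0 q [-0.1   0.25  1.77  0.    1.12  0.03]
```

```bash
python3 -m handwheel '[{"dp":[0,0,0],"rotation":[0,0,0],"gripper":-1},{"dp":[0,0,0],"rotation":[0,0,0],"gripper":-1},{"dp":[0,0,0],"rotation":[0,0,0],"gripper":-1},{"dp":[0,0,0],"rotation":[0,0,0],"gripper":-1},{"dp":[0,0,-4],"rotation":[0,0,0],"gripper":-1},{"dp":[0,0,-12],"rotation":[0,0,0],"gripper":-1},{"dp":[0,0,-25],"rotation":[0,0,0],"gripper":-1},{"dp":[0,0,-40],"rotation":[0,0,0],"gripper":-1},{"dp":[0,0,-40],"rotation":[0,0,0],"gripper":-1},{"dp":[0,0,-40],"rotation":[0,0,0],"gripper":-1}]' 35
python3 -c "
from h import *
import pickle
w=get_image('wrist');pickle.dump(w,open('w2.pkl','wb'));save('f.png',w)
go([524,34,76],-7.7)"
```

```text
t: 3.7
ee_pos: [527.7, 35.4, 118.2]
eef_rot: [[0.128, 0.992, 0.002], [0.992, -0.128, -0.0], [0.0, 0.002, -1.0]]
force: [-0.8, -0.1, -2.4]
opening: 35.5
gripper_force: 35.0
t 3.75 pos [527.   35.5 117.5] yaw -7.3 dp [-1.8 -2.8 41.5] rot [-0.     0.     0.006] F [ 0.5 -0.8 -4.3] open 35.8 grip 35.0 q [-0.1   0.2   1.74 -0.    1.2   0.03]
```

View pics/f.png

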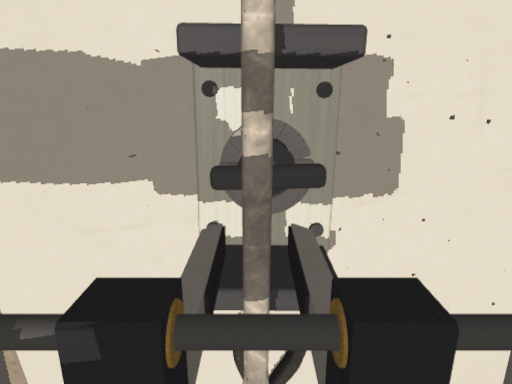

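```bash
python3 -m handwheel '[{"dp":[0,0,15],"rotation":[0,0,0],"gripper":-1},{"dp":[0,0,28],"rotation":[0,0,0],"gripper":-1},{"dp":[0,0,35],"rotation":[0,0,0],"gripper":-1},{"dp":[0,0,38],"rotation":[0,0,0],"gripper":-1},{"dp":[0,0,39.5],"rotation":[0,0,0],"gripper":-1},{"dp":[0,0,40],"rotation":[0,0,0],"gripper":-1},{"dp":[0,0,40],"rotation":[0,0,0],"gripper":0.0},{"dp":[0,0,40],"rotation":[0,0,0],"gripper":0.0},{"dp":[0,0,34],"rotation":[0,0,0],"gripper":0.0},{"dp":[0,0,27.5],"rotation":[0,0,0],"gripper":0.0}]' 35
python3 -m handwheel '[{"dp":[0,0,0],"rotation":[0,0,0],"gripper":-1},{"dp":[0,0,0],"rotation":[0,0,0],"gripper":-1},{"dp":[0,0,0],"rotation":[0,0,0],"gripper":-1},{"dp":[0,0,0],"rotation":[0,0,0],"gripper":-1},{"dp":[0,0,0],"rotation":[0,0,0],"gripper":-1}]' 45
python3 -c "
from h import *
go([524,34,76],-7.7)"
```

```text
t: 4.75
ee_pos: [527.7, 35.4, 90.9]
eef_rot: [[0.128, 0.992, 0.001], [0.992, -0.128, -0.0], [0.0, 0.001, -1.0]]
force: [0.5, -0.0, 0.0]
opening: 46.6
gripper_force: 0.0
t: 5.25
ee_pos: [527.8, 35.4, 90.9]
eef_rot: [[0.128, 0.992, 0.001], [0.992, -0.128, -0.0], [0.0, 0.001, -1.0]]
force: [-0.9, 0.6, 5.6]
opening: 36.0
gripper_force: 45.0
t 5.25 pos [527.8  35.4  90.9] yaw -7.3 dp [-1.8 -3.6 14.9] rot [ 0.001 -0.     0.006] F [-0.9  0.6  5.6] open 36.0 grip 45.0 q [-0.1   0.23  1.76  0.    1.14  0.03]
```

```bash
python3 -m handwheel '[{"dp":[0,0,-5],"rotation":[0,0,0],"gripper":-1},{"dp":[0,0,-15],"rotation":[0,0,0],"gripper":-1},{"dp":[0,0,-30],"rotation":[0,0,0],"gripper":-1},{"dp":[0,10,-40],"rotation":[0,0,0],"gripper":-1},{"dp":[0,35,-40],"rotation":[0,0,0],"gripper":-1},{"dp":[0,65,-40],"rotation":[0,0,0],"gripper":-1},{"dp":[0,95,-40],"rotation":[0,0,0],"gripper":-1},{"dp":[0,125,-40],"rotation":[0,0,0],"gripper":-1},{"dp":[0,140,-40],"rotation":[0,0,0],"gripper":-1},{"dp":[0,143,-40],"rotation":[0,0,0],"gripper":-1}]' 45
python3 -m handwheel '[{"dp":[0,0,0],"rotation":[0,0,0],"gripper":-1},{"dp":[0,0,15],"rotation":[0,0,0],"gripper":-1},{"dp":[0,0,40],"rotation":[0,0,0],"gripper":-1},{"dp":[0,0,65],"rotation":[0,0,0],"gripper":-1},{"dp":[0,0,90],"rotation":[0,0,0],"gripper":-1},{"dp":[0,0,105],"rotation":[0,0,0],"gripper":-1},{"dp":[0,0,115],"rotation":[0,0,0],"gripper":-1},{"dp":[0,0,117],"rotation":[0,0,0],"gripper":-1},{"dp":[0,0,117],"rotation":[0,0,0],"gripper":-1}]' 45
python3 - <<'E'
from h import *
go([524,34,76],-7.7)
s=get_image("side");t=get_image("top")
a=cv2.resize(s["pixels"][120:280,190:310],(450,600),interpolation=2)
b=cv2.resize(t["pixels"][130:240,190:320],(350,296),interpolation=2)
c=np.zeros((600,800,3),np.uint8);c[:,:450]=a;c[:296,450:]=b
cv2.imwrite("pics/g.png",c[:,:,::-1])
E
```

```text
t: 6.25
ee_pos: [670.1, 16.8, 129.3]
eef_rot: [[0.128, 0.992, -0.0], [0.992, -0.128, -0.0], [-0.0, -0.0, -1.0]]
force: [-0.7, -0.1, -2.9]
opening: 35.5
gripper_force: 45.0
t: 7.15
ee_pos: [669.4, 17.2, 13.4]
eef_rot: [[0.128, 0.992, 0.001], [0.992, -0.128, -0.0], [0.0, 0.001, -1.0]]
force: [-0.8, 0.6, -3.0]
opening: 35.5
gripper_force: 45.0
t 7.15 pos [669.4  17.2  13.4] yaw -7.3 dp [  -1.9 -146.3  -62.7] rot [ 0.001 -0.     0.006] F [-0.8  0.6 -3. ] open 35.5 grip 45.0 q [-0.1   0.6   1.43  0.    1.12  0.02]
```

View pics/g.png

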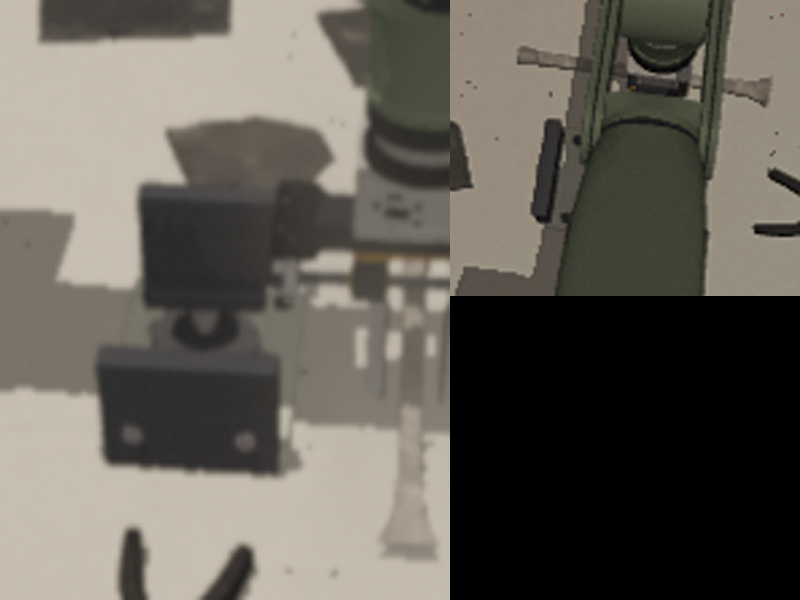

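```bash
python3 -m handwheel '[{"dp":[0,0,4],"rotation":[0,0,0],"gripper":-1},{"dp":[0,0,7],"rotation":[0,0,0],"gripper":-1},{"dp":[0,0,8.5],"rotation":[0,0,0],"gripper":-1},{"dp":[0,0,9.5],"rotation":[0,0,0],"gripper":-1},{"dp":[0,0,9.5],"rotation":[0,0,0],"gripper":-1}]'
```

```text
t: 7.75
ee_pos: [668.9, 17.2, 3.2]
eef_rot: [[0.128, 0.992, -0.0], [0.992, -0.128, 0.0], [-0.0, -0.0, -1.0]]
force: [-0.7, -0.0, -2.9]
opening: 35.8
gripper_force: 45.0
```

```bash
python3 -m handwheel '[{"dp":[0,0,0.7],"rotation":[0,0,0],"gripper":-1},{"dp":[0,0,0.7],"rotation":[0,0,0],"gripper":-1}]'; python3 -m handwheel '[{"dp":[0,0,0.7],"rotation":[0,0,0],"gripper":-1},{"dp":[0,0,0.7],"rotation":[0,0,0],"gripper":-1}]'
```

```text
t: 7.95
ee_pos: [669.2, 17.2, 3.0]
eef_rot: [[0.128, 0.992, 0.0], [0.992, -0.128, -0.0], [0.0, 0.0, -1.0]]
force: [1.0, 0.6, -2.8]
opening: 35.0
gripper_force: 45.0
t: 8.15
ee_pos: [669.2, 17.2, 3.0]
eef_rot: [[0.128, 0.992, 0.0], [0.992, -0.128, -0.0], [-0.0, 0.0, -1.0]]
force: [-2.7, 0.6, 3.0]
opening: 35.4
gripper_force: 45.0
```

```bash
python3 -m handwheel '[{"dp":[0,0,0],"rotation":[0,0,0],"gripper":0.2},{"dp":[0,0,0],"rotation":[0,0,0],"gripper":0.2},{"dp":[0,0,0],"rotation":[0,0,0],"gripper":0.2},{"dp":[0,0,0],"rotation":[0,0,0],"gripper":0.2},{"dp":[0,0,-20],"rotation":[0,0,0],"gripper":0.2},{"dp":[0,0,-60],"rotation":[0,0,0],"gripper":1},{"dp":[0,0,-110],"rotation":[0,0,0],"gripper":1},{"dp":[0,0,-160],"rotation":[0,0,0],"gripper":1},{"dp":[0,0,-180],"rotation":[0,0,0],"gripper":1},{"dp":[0,0,-180],"rotation":[0,0,0],"gripper":1}]'
python3 - <<'E'
from h import *
go([537,59,170],-97.7)
E
```

```text
t: 9.15
ee_pos: [672.5, 16.9, 187.9]
eef_rot: [[0.128, 0.992, 0.011], [0.992, -0.128, -0.001], [0.0, 0.011, -1.0]]
force: [0.0, -0.3, -0.8]
opening: 92.0
gripper_force: 0.0
t 9.15 pos [672.5  16.9 187.9] yaw -7.3 dp [  24.5 -140.    16.4] rot [ 0.008 -0.009  1.577] F [ 0.  -0.3 -0.8] open 92.0 grip 0.0 q [-0.1   0.42  1.31  0.    1.41  0.02]
```

```bash
python3 -m handwheel '[{"dp":[24,-135,15],"rotation":[0,0,1.577],"gripper":1},{"dp":[24,-135,15],"rotation":[0,0,1.577],"gripper":1},{"dp":[24,-135,15],"rotation":[0,0,1.577],"gripper":1},{"dp":[24,-135,15],"rotation":[0,0,1.577],"gripper":1},{"dp":[24,-135,15],"rotation":[0,0,1.577],"gripper":1},{"dp":[24,-135,15],"rotation":[0,0,1.577],"gripper":1},{"dp":[24,-135,15],"rotation":[0,0,1.577],"gripper":1},{"dp":[24,-135,15],"rotation":[0,0,1.577],"gripper":1},{"dp":[24,-135,15],"rotation":[0,0,1.577],"gripper":1},{"dp":[24,-135,15],"rotation":[0,0,1.577],"gripper":1}]'
python3 -m handwheel '[{"dp":[0,0,0],"rotation":[0,0,0.08],"gripper":1},{"dp":[0,0,0],"rotation":[0,0,0.08],"gripper":1},{"dp":[0,0,0],"rotation":[0,0,0.08],"gripper":1}]'
python3 - <<'E'
from h import *
import pickle
go([537,59,110],-97.7)
w=get_image("wrist");t=get_image("top");pickle.dump(w,open("w3.pkl","wb"))
c=np.zeros((384,800,3),np.uint8);c[:,:512]=w["pixels"];c[:240,512:]=cv2.resize(t["pixels"][130:240,190:320],(288,240),interpolation=2)
cv2.imwrite("pics/i.png",c[:,:,::-1])
E
```

```text
t: 10.15
ee_pos: [536.4, 58.3, 164.1]
eef_rot: [[0.998, -0.063, -0.005], [-0.063, -0.998, 0.0], [-0.005, 0.0, -1.0]]
force: [-0.4, 1.1, -0.4]
opening: 93.7
gripper_force: 0.0
t: 10.45
ee_pos: [537.1, 58.3, 165.2]
eef_rot: [[0.991, -0.135, -0.003], [-0.135, -0.991, 0.0], [-0.003, 0.0, -1.0]]
force: [0.3, 0.0, 0.4]
opening: 94.0
gripper_force: 0.0
t 10.45 pos [537.1  58.3 165.2] yaw -97.8 dp [ 0.  -0.7 55.2] rot [ 0.     0.003 -0.001] F [0.3 0.  0.4] open 94.0 grip 0.0 q [-0.05  0.17  1.67  0.    1.3   1.65]
```

View pics/i.png

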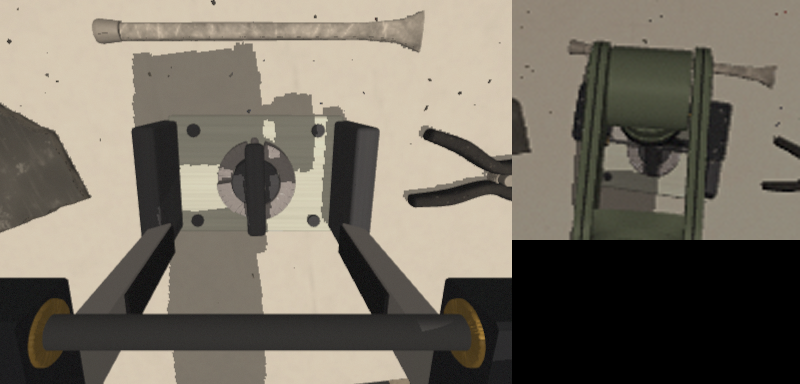

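Run:
```python
from h import *
import pickle
w1,w3=pickle.load(open("w1.pkl","rb")),pickle.load(open("w3.pkl","rb"))
# bar ends top-face mid: w1 (x-left,-x end),(+x end); w3 (bottom=-x end, top=+x end)
g=cv2.cvtColor(w3["pixels"],cv2.COLOR_RGB2GRAY)
a,b=(337/1.5,240/1.5),(474/1.5,238/1.5)
# finer: dark mask of bar
m=(g[205:245,235:280]<75).astype(np.uint8);print(cv2.boundingRect(m),[np.flatnonzero(r)[[0,-1]]+235 if r.any() else None for r in m[::6]])
for n,p,q in(("-x",a,(256,228)),("+x",b,(255,142))): print(n,tri(w1,p,w3,q),onplane(w3,*q,74))
sc=[onplane(w3,*p,13) for p in((193,130),(318,130),(198,220),(313,220))];print(np.mean(sc,0),np.round(sc,1))
print("mid col ray at z=66, row 185:",onplane(w3,255.5,185,74))
```

```text
(11, 0, 20, 31) [array([246, 265]), array([247, 265]), array([247, 265]), array([247, 265]), array([248, 265]), array([250, 262]), None]
-x (array([499.48078542,  64.3377244 ,  52.25841426]), np.float64(0.6075034620182906)) [508.16719104  63.37535237  74.        ]
+x (array([579.36706055,  55.16878505,  58.92405283]), np.float64(1.5754265377310688)) [580.71030072  54.23092689  74.        ]
[538.9671431   59.75036765  13.        ] [[592.9 113.3  13. ]
 [576.5  -6.4  13. ]
 [501.3 125.2  13. ]
 [485.2   6.9  13. ]]
mid col ray at z=66, row 185: [545.70185409  58.64391846  74.        ]
```

Run:
```python
from h import *
import pickle
w1,w3=pickle.load(open("w1.pkl","rb")),pickle.load(open("w3.pkl","rb"))
g1=cv2.cvtColor(w1["pixels"],cv2.COLOR_RGB2GRAY);g3=cv2.cvtColor(w3["pixels"],cv2.COLOR_RGB2GRAY)
print("w1 col 235",g1[145:180,235],"row161",g1[161,218:230],g1[161,308:322])
print("w3 col 256",g3[218:242,256],g3[136:150,256])
```

```text
w1 col 235 [ 80  81  82  83  82  79  71  58  43  39  42  44  43  45  46  46  46  46
  48  43  44  47  44  43  44  44  43  50  73  81  83  89 102 112 114] row161 [118 117 118 117 108  53  42  44  43  47  46  46] [ 45  44  45  44  44  45  44  43  46  75 115 115 116 115]
w3 col 256 [ 45  45  44  45  45  45  45  44  45  45  45  45  45  45  45  45  43  42
  97 119 119 118 118 118] [115 100  81  76  78  76  71  51  37  40  41  46  43  46]
```

Run:
```python
from h import *
import pickle
w1,w3=pickle.load(open("w1.pkl","rb")),pickle.load(open("w3.pkl","rb"))
print(tri(w1,(316.8,152.7),w3,(246.5,143)))
print("-x +y",tri(w1,(223.3,152.7),w3,(246.5,233)))
print("w3 cols at z74",onplane(w3,246.5,185,74),onplane(w3,265.5,185,74),"w1 rows",onplane(w1,270,152.7,74))
```

```text
(array([579.89807691,  61.71660685,  64.61752508]), np.float64(0.6106358206981297))
-x +y (array([500.71060994,  72.68174628,  64.46990957]), np.float64(0.546473273410731))
w3 cols at z74 [546.70567205  65.98460709  74.        ] [544.58654145  50.48789505  74.        ] w1 rows [540.09188706  68.69322808  74.        ]
```

```bash
python3 -m handwheel '[{"dp":[1.3,-1,40],"rotation":[0,0,0],"gripper":1},{"dp":[1.3,-1,80],"rotation":[0,0,0],"gripper":1},{"dp":[1.3,-1,105],"rotation":[0,0,0],"gripper":1},{"dp":[1.3,-1,118],"rotation":[0,0,0],"gripper":1},{"dp":[1.3,-1,118],"rotation":[0,0,0],"gripper":1},{"dp":[1.3,-1,118],"rotation":[0,0,0],"gripper":-1},{"dp":[1.3,-1,118],"rotation":[0,0,0],"gripper":-1},{"dp":[1.3,-1,118],"rotation":[0,0,0],"gripper":-1},{"dp":[1.3,-1,118],"rotation":[0,0,0],"gripper":-1},{"dp":[1.3,-1,118],"rotation":[0,0,0],"gripper":-1}]' 55
python3 -m handwheel '[{"dp":[0,0,0],"rotation":[0,0,0],"gripper":-1},{"dp":[0,0,0],"rotation":[0,0,0],"gripper":-1},{"dp":[0,0,0],"rotation":[0,0,0],"gripper":-1},{"dp":[0,0,0],"rotation":[0,0,0],"gripper":-1},{"dp":[0,0,0],"rotation":[0,0,0],"gripper":-1},{"dp":[0,0,0],"rotation":[0,0,0],"gripper":-1},{"dp":[0,0,0],"rotation":[0,0,0],"gripper":-1}]' 55
python3 -c "
from h import *
go([538.5,59.2,47],-97.7);print(sense()['torque'])"
```

```text
t: 11.55
ee_pos: [540.1, 59.0, 49.8]
eef_rot: [[0.991, -0.137, 0.001], [-0.137, -0.991, -0.0], [0.001, -0.0, -1.0]]
force: [-0.5, 0.3, -0.3]
opening: 57.3
gripper_force: 0.0
t: 12.25
ee_pos: [539.6, 58.9, 49.0]
eef_rot: [[0.991, -0.137, -0.0], [-0.137, -0.991, -0.0], [-0.0, 0.0, -1.0]]
force: [-0.8, -1.1, -0.3]
opening: 16.1
gripper_force: 55.0
t 12.25 pos [539.6  58.9  49. ] yaw -97.9 dp [-1.1 -0.1  2. ] rot [ 0.     0.    -0.003] F [-0.8 -1.1 -0.3] open 16.1 grip 55.0 q [-0.05  0.32  1.75 -0.    1.07  1.66]
[-0.14851794  0.18927208  0.01589688]
```

```bash
python3 -m handwheel '[{"dp":[0,0,-5],"rotation":[0,0,0],"gripper":-1},{"dp":[0,0,-10],"rotation":[0,0,0],"gripper":-1},{"dp":[0,0,-14],"rotation":[0,0,0],"gripper":-1},{"dp":[0,0,-16.5],"rotation":[0,0,0],"gripper":-1},{"dp":[0,0,-16.5],"rotation":[0,0,0],"gripper":-1}]' 58
python3 -c "
from h import *
go([538.5,59.2,47],-97.7);print(sense()['torque'])"
```

```text
t: 12.75
ee_pos: [539.3, 59.0, 65.3]
eef_rot: [[0.991, -0.137, -0.001], [-0.137, -0.991, -0.0], [-0.001, 0.0, -1.0]]
force: [3.8, -0.7, -11.4]
opening: 16.1
gripper_force: 58.0
t 12.75 pos [539.3  59.   65.3] yaw -97.9 dp [-0.8 -0.1 18.3] rot [ 0.     0.001 -0.003] F [  3.8  -0.7 -11.4] open 16.1 grip 58.0 q [-0.05  0.3   1.74 -0.    1.1   1.66]
[-0.15365297 -0.51763427  0.04580617]
```

```bash
python3 -m handwheel '[{"dp":[0,0,0],"rotation":[0,0,-0.1],"gripper":-1},{"dp":[0,0,0],"rotation":[0,0,-0.24],"gripper":-1},{"dp":[0,0,0],"rotation":[0,0,-0.38],"gripper":-1},{"dp":[0,0,0],"rotation":[0,0,-0.52],"gripper":-1},{"dp":[0,0,0],"rotation":[0,0,-0.66],"gripper":-1}]' 58
python3 -c "
from h import *
go([538.5,59.2,47],-17.8);print(sense()['torque'])"
```

```text
t: 13.25
ee_pos: [539.2, 59.3, 65.0]
eef_rot: [[0.864, 0.504, -0.001], [0.504, -0.864, 0.001], [-0.0, -0.001, -1.0]]
force: [3.9, -0.0, -11.6]
opening: 16.2
gripper_force: 58.0
t 13.25 pos [539.2  59.3  65. ] yaw -59.7 dp [-0.7 -0.3 18. ] rot [-0.001  0.    -0.732] F [  3.9  -0.  -11.6] open 16.2 grip 58.0 q [-0.05  0.3   1.74  0.    1.1   0.99]
[-0.03323994 -0.5291556  -0.01438701]
```

```bash
python3 -m handwheel '[{"dp":[0,0,0],"rotation":[0,0,-0.14],"gripper":-1},{"dp":[0,0,0],"rotation":[0,0,-0.28],"gripper":-1},{"dp":[0,0,0],"rotation":[0,0,-0.42],"gripper":-1},{"dp":[0,0,0],"rotation":[0,0,-0.56],"gripper":-1},{"dp":[0,0,0],"rotation":[0,0,-0.68],"gripper":-1},{"dp":[0,0,0],"rotation":[0,0,-0.736],"gripper":-1},{"dp":[0,0,0],"rotation":[0,0,-0.736],"gripper":-1}]' 58
python3 -c "
from h import *
go([538.5,59.2,47],-17.8);print(sense()['torque'])"
```

```text
t: 13.95
ee_pos: [538.9, 59.6, 64.9]
eef_rot: [[0.307, 0.952, -0.001], [0.952, -0.307, 0.001], [0.001, -0.002, -1.0]]
force: [2.6, 2.5, -12.1]
opening: 16.5
gripper_force: 58.0
t 13.95 pos [538.9  59.6  64.9] yaw -17.9 dp [-0.5 -0.2 17.9] rot [-0.002 -0.001 -0.002] F [  2.6   2.5 -12.1] open 16.5 grip 58.0 q [-0.05  0.3   1.74  0.    1.1   0.26]
[ 0.16204392 -0.4876767  -0.04194339]
```

```bash
python3 -m handwheel '[{"dp":[0,0,3],"rotation":[0,0,0],"gripper":-1},{"dp":[0,0,6],"rotation":[0,0,0],"gripper":-1},{"dp":[0,0,8],"rotation":[0,0,0],"gripper":-1},{"dp":[0,0,8.5],"rotation":[0,0,0],"gripper":-1},{"dp":[0,0,8.5],"rotation":[0,0,0],"gripper":-1}]' 58
python3 -c "
from h import *
go([538.5,59.2,47],-17.8);print(sense()['torque'])"
```

```text
t: 14.45
ee_pos: [539.0, 59.5, 56.9]
eef_rot: [[0.307, 0.952, -0.001], [0.952, -0.307, 0.001], [0.0, -0.002, -1.0]]
force: [0.7, 2.8, -9.0]
opening: 16.3
gripper_force: 58.0
t 14.45 pos [539.   59.5  56.9] yaw -17.9 dp [-0.4 -0.4  9.9] rot [-0.002 -0.    -0.002] F [ 0.7  2.8 -9. ] open 16.3 grip 58.0 q [-0.05  0.31  1.75  0.    1.08  0.26]
[0.57806966 0.05184409 0.0294318 ]
```

```bash
python3 -m handwheel '[{"dp":[0,0,0.8],"rotation":[0,0,0],"gripper":-1},{"dp":[0,0,1.2],"rotation":[0,0,0],"gripper":-1},{"dp":[0,0,1.2],"rotation":[0,0,0],"gripper":-1}]' 58
python3 -m handwheel '[{"dp":[0,0,0],"rotation":[0,0,0],"gripper":0},{"dp":[0,0,0],"rotation":[0,0,0],"gripper":0},{"dp":[0,0,0],"rotation":[0,0,0],"gripper":0},{"dp":[0,0,0],"rotation":[0,0,0],"gripper":0},{"dp":[0,0,0],"rotation":[0,0,0],"gripper":0},{"dp":[0,0,-15],"rotation":[0,0,0],"gripper":0.3},{"dp":[0,0,-60],"rotation":[0,0,0],"gripper":0.3},{"dp":[0,0,-100],"rotation":[0,0,0],"gripper":0.3},{"dp":[0,0,-110],"rotation":[0,0,0],"gripper":0.3},{"dp":[0,0,-110],"rotation":[0,0,0],"gripper":0.3}]'
python3 - <<'E'
from h import *
import pickle
go([538.5,59.2,55],-17.8)
w=get_image("wrist");pickle.dump(w,open("w4.pkl","wb"));save("j.png",w)
for P in ([538.8,59.4,82],[538.8+12.2,59.4+38.1,82],[538.8-12.2,59.4-38.1,82]): print(np.round(proj(w,P)))
E
```

```text
t: 14.75
ee_pos: [539.2, 59.3, 56.6]
eef_rot: [[0.307, 0.952, -0.001], [0.952, -0.307, 0.0], [-0.0, -0.001, -1.0]]
force: [-4.0, 4.4, -1.4]
opening: 16.4
gripper_force: 58.0
t: 15.75
ee_pos: [541.6, 58.8, 168.4]
eef_rot: [[0.307, 0.952, 0.006], [0.952, -0.307, -0.001], [0.001, 0.006, -1.0]]
force: [0.8, -0.0, -0.2]
opening: 61.2
gripper_force: 0.0
t 15.75 pos [541.6  58.8 168.4] yaw -17.9 dp [ -0.7  -3.7 113.4] rot [ 0.006 -0.001 -0.001] F [ 0.8 -0.  -0.2] open 61.2 grip 0.0 q [-0.05  0.17  1.66 -0.    1.3   0.26]
[252. 198.]
[252. 149.]
[253. 244.]
```

View pics/j.png

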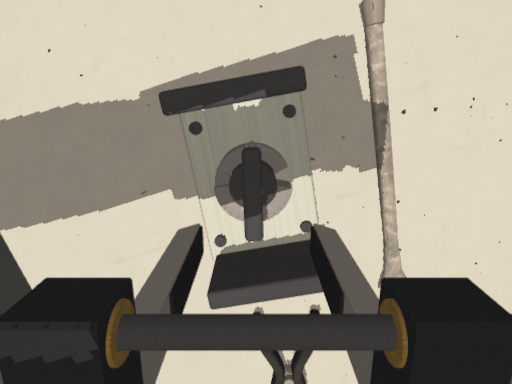

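```bash
python3 -m handwheel '[{"dp":[0,0,40],"rotation":[0,0,0],"gripper":0.3},{"dp":[0,0,80],"rotation":[0,0,0],"gripper":0.3},{"dp":[0,0,102],"rotation":[0,0,0],"gripper":0.3},{"dp":[0,0,110],"rotation":[0,0,0],"gripper":0.3},{"dp":[0,0,110],"rotation":[0,0,0],"gripper":-1},{"dp":[0,0,110],"rotation":[0,0,0],"gripper":-1},{"dp":[0,0,110],"rotation":[0,0,0],"gripper":-1},{"dp":[0,0,110],"rotation":[0,0,0],"gripper":-1},{"dp":[0,0,110],"rotation":[0,0,0],"gripper":-1},{"dp":[0,0,110],"rotation":[0,0,0],"gripper":-1}]' 58
python3 -m handwheel '[{"dp":[0,0,0],"rotation":[0,0,0],"gripper":-1},{"dp":[0,0,0],"rotation":[0,0,0],"gripper":-1},{"dp":[0,0,-4],"rotation":[0,0,0],"gripper":-1},{"dp":[0,0,-8],"rotation":[0,0,0],"gripper":-1},{"dp":[0,0,-12],"rotation":[0,0,0],"gripper":-1},{"dp":[0,0,-16],"rotation":[0,0,0],"gripper":-1},{"dp":[0,0,-17.5],"rotation":[0,0,0],"gripper":-1},{"dp":[0,0,-17.5],"rotation":[0,0,0],"gripper":-1}]' 60
python3 -c "
from h import *
go([538.5,59.2,47],62.2);print(sense()['torque'])"
```

```text
t: 16.8
ee_pos: [539.1, 59.2, 56.5]
eef_rot: [[0.307, 0.952, -0.001], [0.952, -0.307, 0.0], [-0.0, -0.001, -1.0]]
force: [-3.6, -1.0, 6.6]
opening: 17.2
gripper_force: 50.3
t: 17.6
ee_pos: [538.9, 59.4, 72.8]
eef_rot: [[0.307, 0.952, -0.001], [0.952, -0.307, 0.001], [0.0, -0.002, -1.0]]
force: [2.8, 3.4, -13.2]
opening: 15.9
gripper_force: 60.0
t 17.6 pos [538.9  59.4  72.8] yaw -17.9 dp [-0.3 -0.3 25.8] rot [-1.000e-03 -1.000e-03 -1.398e+00] F [  2.8   3.4 -13.2] open 15.9 grip 60.0 q [-0.05  0.29  1.74  0.    1.12  0.26]
[ 0.54157669 -0.4134319  -0.03095148]
```

```bash
python3 -m handwheel '[{"dp":[0,0,-1],"rotation":[0,0,0],"gripper":-1},{"dp":[0,0,-1],"rotation":[0,0,-0.1],"gripper":-1},{"dp":[0,0,-1],"rotation":[0,0,-0.24],"gripper":-1},{"dp":[0,0,-1],"rotation":[0,0,-0.38],"gripper":-1},{"dp":[0,0,-1],"rotation":[0,0,-0.52],"gripper":-1},{"dp":[0,0,-1],"rotation":[0,0,-0.66],"gripper":-1}]' 60
python3 -c "
from h import *
go([538.5,59.2,47],62.2);print(sense()['torque'])"
```

```text
t: 18.2
ee_pos: [538.6, 59.4, 73.7]
eef_rot: [[-0.346, 0.938, -0.002], [0.938, 0.346, 0.001], [0.002, -0.002, -1.0]]
force: [1.9, 3.0, -12.4]
opening: 16.0
gripper_force: 60.0
t 18.2 pos [538.6  59.4  73.7] yaw 20.3 dp [-0.2 -0.1 26.7] rot [-0.001 -0.002 -0.732] F [  1.9   3.  -12.4] open 16.0 grip 60.0 q [-0.05  0.29  1.74  0.    1.12 -0.4 ]
[ 0.66931807 -0.33468129 -0.02135601]
```

```bash
python3 -m handwheel '[{"dp":[0,0,0],"rotation":[0,0,-0.14],"gripper":-1},{"dp":[0,0,0],"rotation":[0,0,-0.28],"gripper":-1},{"dp":[0,0,0],"rotation":[0,0,-0.42],"gripper":-1},{"dp":[0,0,0],"rotation":[0,0,-0.56],"gripper":-1},{"dp":[0,0,0],"rotation":[0,0,-0.68],"gripper":-1},{"dp":[0,0,0],"rotation":[0,0,-0.736],"gripper":-1},{"dp":[0,0,0],"rotation":[0,0,-0.736],"gripper":-1}]' 60
python3 -c "
from h import *
go([538.5,59.2,47],62.2);print(sense()['torque'])"
```

```text
t: 18.9
ee_pos: [538.2, 59.2, 73.5]
eef_rot: [[-0.884, 0.468, -0.003], [0.468, 0.884, 0.0], [0.003, -0.001, -1.0]]
force: [0.6, 3.6, -13.5]
opening: 16.0
gripper_force: 60.0
t 18.9 pos [538.2  59.2  73.5] yaw 62.1 dp [-0.4  0.2 26.5] rot [-0.001 -0.003 -0.002] F [  0.6   3.6 -13.5] open 16.0 grip 60.0 q [-0.05  0.29  1.74  0.    1.12 -1.13]
[ 0.66017697 -0.13271724  0.08952597]
```

Lower 8 mm to the last notch's rest.

```bash
python3 -m handwheel '[{"dp":[0,0,3],"rotation":[0,0,0],"gripper":-1},{"dp":[0,0,5.5],"rotation":[0,0,0],"gripper":-1},{"dp":[0,0,7],"rotation":[0,0,0],"gripper":-1},{"dp":[0,0,8],"rotation":[0,0,0],"gripper":-1},{"dp":[0,0,8.5],"rotation":[0,0,0],"gripper":-1},{"dp":[0,0,8.5],"rotation":[0,0,0],"gripper":-1}]' 60
python3 -c "
from h import *
go([538.5,59.2,47],62.2);print(sense()['torque'])"
```

```text
t: 19.5
ee_pos: [538.6, 59.1, 65.9]
eef_rot: [[-0.884, 0.468, -0.003], [0.468, 0.884, 0.0], [0.002, -0.001, -1.0]]
force: [-4.7, 2.8, -8.4]
opening: 16.4
gripper_force: 60.0
t 19.5 pos [538.6  59.1  65.9] yaw 62.1 dp [ 0.   0.1 18.9] rot [-0.001 -0.002 -0.002] F [-4.7  2.8 -8.4] open 16.4 grip 60.0 q [-0.05  0.3   1.74 -0.    1.1  -1.13]
[ 0.70439887  0.8520201  -0.05885206]
```

```bash
python3 -m handwheel '[{"dp":[0,0,0.6],"rotation":[0,0,0],"gripper":-1},{"dp":[0,0,0.6],"rotation":[0,0,0],"gripper":0},{"dp":[0,0,0.6],"rotation":[0,0,0],"gripper":0},{"dp":[0,0,0.6],"rotation":[0,0,0],"gripper":0},{"dp":[0,0,0.6],"rotation":[0,0,0],"gripper":0},{"dp":[0,0,0.6],"rotation":[0,0,0],"gripper":0.3},{"dp":[0,0,-15],"rotation":[0,0,0],"gripper":0.3},{"dp":[0,0,-60],"rotation":[0,0,0],"gripper":0.3},{"dp":[0,0,-100],"rotation":[0,0,0],"gripper":0.3},{"dp":[0,0,-110],"rotation":[0,0,0],"gripper":0.3}]'
python3 -m handwheel '[{"dp":[0,0,0],"rotation":[0,0,0],"gripper":0.3},{"dp":[0,0,0],"rotation":[0,0,0],"gripper":0.3},{"dp":[0,0,0],"rotation":[0,0,0],"gripper":0.3}]'
python3 - <<'E'
from h import *
go([538.5,59.2,65],62.2)
w=get_image("wrist");s=get_image("side")
c=np.zeros((384,800,3),np.uint8);c[:,:512]=w["pixels"];c[:,512:]=cv2.resize(s["pixels"][130:274,200:308],(288,384),interpolation=2)
cv2.imwrite("pics/k.png",c[:,:,::-1])
b=np.radians(-7.8+160)
for z in(66,83,91):
  for k in(-40,0,40): print(z,k,np.round(proj(w,[538.6+k*np.cos(b),59.3+k*np.sin(b),z])),np.round(proj(s,[538.6+k*np.cos(b),59.3+k*np.sin(b),z])-np.array([200,130]))*2.667+[512,0])
E
```

```text
t: 20.5
ee_pos: [543.5, 58.7, 181.6]
eef_rot: [[-0.884, 0.468, 0.011], [0.468, 0.884, -0.001], [-0.01, 0.004, -1.0]]
force: [-0.2, -0.2, -0.5]
opening: 61.1
gripper_force: 0.0
t: 20.8
ee_pos: [537.9, 59.1, 173.3]
eef_rot: [[-0.884, 0.468, -0.005], [0.468, 0.884, 0.0], [0.004, -0.002, -1.0]]
force: [0.1, 0.5, -1.0]
opening: 61.0
gripper_force: 0.0
t 20.8 pos [537.9  59.1 173.3] yaw 62.1 dp [ -0.9   0.6 108.3] rot [-0.002 -0.004 -0.002] F [ 0.1  0.5 -1. ] open 61.0 grip 0.0 q [-0.05  0.17  1.66 -0.    1.32 -1.13]
66 -40 [256. 234.] [669.353 192.024]
66 0 [256. 191.] [629.348 181.356]
66 40 [256. 146.] [592.01  170.688]
83 -40 [256. 241.] [669.353 178.689]
83 0 [256. 197.] [629.348 168.021]
83 40 [256. 148.] [589.343 154.686]
91 -40 [256. 245.] [669.353 170.688]
91 0 [256. 199.] [629.348 160.02 ]
91 40 [256. 150.] [589.343 149.352]
```

View pics/k.png

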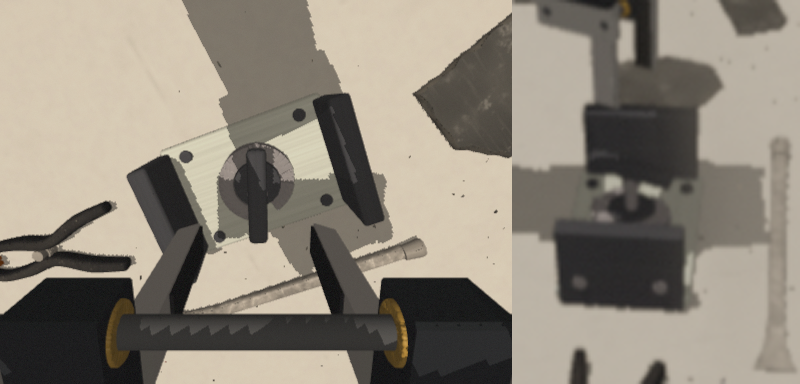

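```bash
python3 -c "
from h import *
print(close_job())"
```

```text
the job is handed in; nothing more can be done
None
```

The job is handed in at about 21 s: the chisel lies flat behind the jig, and the plunger was let go in the halfway notch, regripped, and left in the last, highest notch. I did not turn the hand back between the two twists, because it was already lined up for the fresh grip and a half turn back would have passed the wrist's range.

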